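# Dose coffee beans: open the vent cap, then hold the spring slide at the red clip

### The job

Draw a dose from the green bean dispenser on the worktop: first pull the black vent cap on its lid fully up, and only then pull the orange upright handle out along its rail, against its spring, until the white pointer at the handle's foot is level with the red clip on the rail. Keep hold of the handle there and finish while still holding it at the clip, because the spring would shut it. Leave the cap up, the little steel cup standing under the outlet, and everything else where it is.

Things in the scene. Friction and masses are not known exactly. Their poses are not given: they have to be found in the camera images.
- dispenser: Fixed green bean dispenser, base 165 x 110 mm; round hopper and steel lid, 96 mm across, lid top 125 mm above the worktop, axis at own x = +5 mm, y = 0. Origin on the worktop. Own x points to its back, y to its left, z up; turned up to 0.5 rad about z. A rail 54 mm wide, top 72 mm high, runs forward under the handle to x = -169 mm.
- vent_cap (a joint): Vent cap on the hopper lid, slides straight up: 0 = pushed down, 0.020 m = fully up (stop). May start up to 4 mm raised. Stiff fit: about 4 N to move either way; it stays where it is left. A wall cabinet hangs 0.66 m above the worktop's back half: lift the arm no more than needed.
- cap_grip (a point): Middle of the black ribbed round vent cap (32 mm across, gripped part about 25 mm high), 153 mm above the worktop when down and 28 mm above the lid; the cap's top is 14 mm above this point, its 38 mm wide foot flange ends 16 mm below it. Moves with the cap.
- dose_slide (a joint): Dosing slide with the handle: 0 = shut (home), grows as the handle is pulled forward along the dispenser's own -x, hard stop at 0.058 m. A return spring pulls it home with about 3 N at 0 rising to 8 N at 0.045 m; it shuts when let go.
- handle_grip (a point): Grip point of the orange upright round handle post on the slide: 18 mm across, 22 mm at its head, on the post's axis 122 mm above the worktop; the post stands free from 81 mm to 145 mm above the worktop. When shut the post's axis is at the dispenser's own x = -95 mm, y = 0, with 43 mm free between the post and the hopper's lid. Moves with the slide.
- pointer (a point): Tip of the white pointer (3 mm wide bar) that sticks out to the left (own +y, 27 mm from the rail's middle) from the handle's foot; it is at the same own x as the post's axis. Moves with the slide.
- mark (a point): Middle of the red clip on the left side of the rail, the mark to pull to; the clip is fixed and 10 mm long along the rail. It stands 22 to 45 mm in front of the pointer's home place. Its axes are the dispenser's. The pointer is level with it when their own x agree.
- dosing_cup: Small steel cup, 54 mm across, 30 mm high, standing loose on the base plate under the outlet. Origin at the middle of its underside. Leave it.
- mug: White dotted mug, 92 mm across, 93 mm high, handle to its side, on the worktop at the left. Origin at its underside. Leave it.
- honey_jar: Honey jar, 71 mm across, 110 mm high, at the left. Origin at its underside. Leave it.
- salt_shaker: Salt shaker, 44 mm across, 90 mm high, at the left. Origin at its underside. Leave it.
- teaspoon: Teaspoon, 132 mm long, lying near the front edge at the left. Leave it.
- tongs: Steel kitchen tongs, 330 mm long, lying on the hob. Leave it.
Things that resemble listed ones, but are neither listed nor needed, are in the scene too. Of the things shaped like the dosing_cup, the steel one is meant.

How it is judged:
By the outcome, as a careful person would: the job done as asked, in the order asked, and still so for the second after the job is handed in, while the arm keeps its last pose, push and grip.
It also fails if it takes over 48 s, if anything falls off the work surface, if the arm or the gripper's body presses on something with over 40 N, if the wrist force passes 120 N, or if a joint passes its speed limit or range.

### The arm

A 6-joint arm with a two-finger parallel gripper is mounted at the origin on a cart in front of the work surface, level with it; the furniture and walls round the work are solid. World frame = base frame: x ahead of the robot, y to its left, z up, the work surface at z = 0. Lengths are in mm, angles in rad, forces in N, time in s.
With the tool pointing down it reaches from about 300 to 775 mm from the base axis. Payload 14.6 kg.
Tool frame: the origin (TCP) lies at the very end of the fingers, on their centre line; the grasp point (between the pads) lies 19 mm behind it (manip.pinch_z is the distance from the TCP to the grasp point, in mm); z points along the fingers, y is the line along which they close (so a half turn about z gives the same grasp; the last joint's range is limited). The gripper opens to 85 mm and grips with 20 to 120 N. Pads are 22 mm wide; open, the fingers measure 114 mm over their backs; the gripper's body (76 mm by 85 mm) begins 54 mm behind the grasp point. The pads swing forward as they close: fully open they stand 13 mm farther back than shut.
Start: joints at [-1.17, 0.3, 1.521, -0, 1.321, -0.067], TCP at [248, -490.903, 231.281] pointing down, gripper open.
Joint ranges: [-3.03, 3.03], [-0.79, 2.21], [0.23, 2.52], [-1.04, 4.18], [0, 3.07], [-2.55, 2.55]. Speed limits (rad/s): [2.22, 2.22, 2.57, 3.14, 3.14, 3.14].

### API

Orientations are given as a unit quaternion [w, x, y, z].
In Python, from bench import manip gives the robot as it stands.
- The arm moves only by the tool arm_command, never from a script. Its argument "moves" is a list of rows, each a list of 5 numbers: the closure, from 0 (fully open) to 1 (shut), then the shift along the tool's x, y, z in cm, then the turn about the tool's z in degrees. In form: [[hand, x, y, z, turn], ...]. A call has 1 to 20 rows; each row is the pose to reach, as a shift and turn from the pose commanded when the call began, along the tool's axes at that moment; what a row does not reach only later rows make up. A row lasts 1/12 s, in which the tool goes at most 41.7 mm and 7.16 degrees, less where a joint would pass 70% of its speed; a pose out of reach is approached as far as the arm can. A call with a gripper value outside its range is refused whole. The fingers move at their own pace and stop on an object; "force" is the grip in N (left out, the last holds). Time passes only in rows, so rows that repeat a pose let the fingers close. It gives the time, the measured TCP pose, the force, the opening and the grip force at its end, in the units of the state.
- manip.get_state(): the state, without advancing time (a new reading comes with each control period).
- manip.grab_frame(name): name is "side" or "top"; returns (picture, depth): 480x640x3 uint8, red, green, blue; 480x640 float32, mm along the optical axis (not along the pixel's ray), 0 where there is no reading.
- manip.camera_info(name): a dict with "camera_matrix" (3x3 intrinsics, pixels), "xyz" and "orientation" of the camera in the world. Camera axes: x right, y up, looking along -z (the intrinsics and any distortion apply to the point x, -y, -z); pixel columns grow to the right and rows downward; lengths in mm; the calibration is good to about 2 mm. A picture is of the moment at which its call begins. camera_info takes no time and is no camera call.
- manip.hand_in(): hands the job in; it is judged then, once.
The state is a dict: "clock": time; "joint_pos": joint angles; "joint_vel": joint speeds; "joint_efforts": joint torques, N m; "position": TCP position; "orientation": TCP orientation; "contact_force": force on the tool from outside, world axes, zero at the start; "torque": the same for the moment, N m; "grip_width": finger opening in mm; "grip_force": force on a finger pad.
Only numpy, scipy, OpenCV 4.12 (cv2) and the standard library are available. Lean on these libraries where they do the work, as an engineer would, in place of code of your own. Each camera call takes 0.05 s, during which the arm holds its last target. There are 200 camera calls.

## Working session

There is one attempt and no reset: what is moved stays moved. The work goes in short steps, Python scripts to look and compute and a tool call to move; the robot and the scene stay as the last step left them, time stands still between calls to the robot, and variables do not carry over. Pictures are saved under pics/ and viewed, at most 10 in all, crops included, and the job is handed in when it is done.

Besides the shell and the picture viewer there is one more tool, called after "Emit:" as name(argument=value, ...) on one line, values as JSON. arm_command: Moves the arm, as the interface text tells. Its arguments: {"type":"object","properties":{"moves":{"type":"array","items":{"type":"array","items":{"type":"number"}}},"force":{"type":"number"}},"required":["moves"]}

```bash
mkdir -p pics; ls; cat > h.py <<'E'
import numpy as np, cv2
from bench import manip
from scipy.spatial.transform import Rotation as R
def rot(q): return R.from_quat([q[1],q[2],q[3],q[0]]).as_matrix()
def cam(n):
    c=manip.camera_info(n); return np.array(c["camera_matrix"]),np.array(c["xyz"]),rot(c["orientation"]),c
def ray(n,u,v):
    K,t,Rm,c=cam(n); d=np.linalg.inv(K)@np.array([u,v,1.]); return t,Rm@(d*[1,-1,-1])
def plane(n,u,v,z):
    t,d=ray(n,u,v); return t+d*(z-t[2])/d[2]
def pt(n,u,v,dep):
    t,d=ray(n,u,v); return t+d*dep
def proj(n,p):
    K,t,Rm,c=cam(n); q=(Rm.T@(np.array(p)-t))*[1,-1,-1]; q=K@q; return q[:2]/q[2]
def grab(n,name):
    a,d=manip.grab_frame(n); cv2.imwrite(f"pics/{name}.png",a[...,::-1]); np.save(f"pics/{name}.npy",d); return a,d
E
python3 - <<'E'
from h import *
for n in("top","side"):
    grab(n,n+"0"); print(cam(n)[3])
s=manip.get_state(); print(s["clock"],s["position"],s["orientation"])
E
```

```text
pics
{'camera_matrix': array([[609.69899069,   0.        , 322.51178964],
       [  0.        , 609.69899069, 236.54223251],
       [  0.        ,   0.        ,   1.        ]]), 'xyz': array([  35.77422843, -110.71494971, 1519.06714029]), 'orientation': array([ 0.77358503,  0.12408512, -0.10405481, -0.61265135])}
{'camera_matrix': array([[455.29382009,   0.        , 314.03515211],
       [  0.        , 455.29382009, 237.30563669],
       [  0.        ,   0.        ,   1.        ]]), 'xyz': array([502.03709128, 905.28776381, 639.58003336]), 'orientation': array([ 0.01241433, -0.0074993 ,  0.51117369,  0.85935505])}
0.1 [ 247.93834825 -490.7213449   230.80317859] [-4.84684331e-04  9.72766102e-01  2.31788412e-01 -8.42657465e-05]
```

View pics/top0.png

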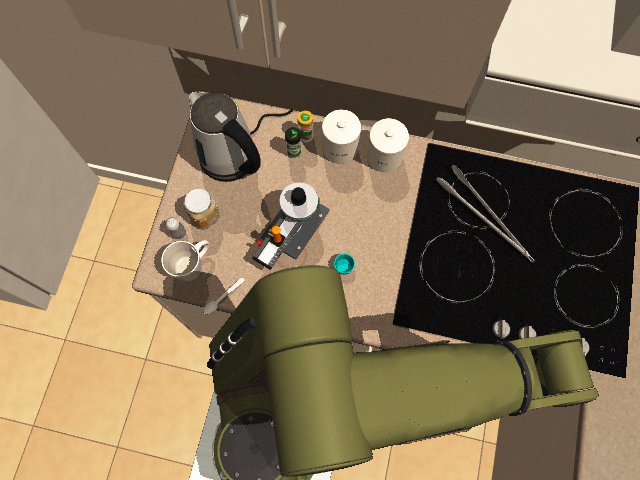

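View pics/side0.png

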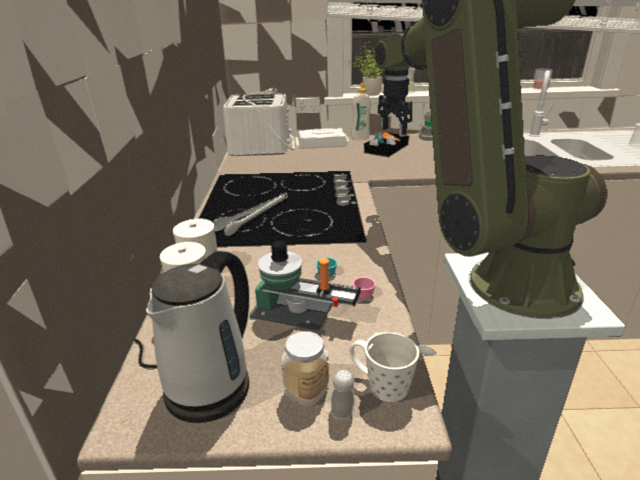

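The top view shows the cap at about (298,196), the orange post at (277,234) and the red clip at (260,243). In the side view they are at (279,249), (324,272) and (335,302). The cups are teal (344,264 top), pink (364,288 side) and steel (297,304 side, under the outlet). The steel one is the dosing cup, because it matches in colour and stands on the base plate. Next I measure and look at a crop.

```bash
python3 - <<'E'
from h import *
def blob(n,lo,hi,box,sel=None):
    a=cv2.imread(f"pics/{n}0.png"); hsv=cv2.cvtColor(a,cv2.COLOR_BGR2HSV); m=cv2.inRange(hsv,np.array(lo),np.array(hi))
    x0,y0,x1,y1=box; k=np.zeros_like(m); k[y0:y1,x0:x1]=m[y0:y1,x0:x1]
    c,l,st,ce=cv2.connectedComponentsWithStats(k)[0:4]
    i=1+np.argmax(st[1:,4]); return ce[i],st[i]
d={}
for nm,lo,hi in(("orange",(6,150,100),(18,255,255)),("red",(0,150,80),(4,255,255)),("cap",(0,0,0),(180,255,45))):
    for n,box in(("top",(250,180,315,265) if nm!="cap" else (288,185,310,208)),("side",(300,250,370,320) if nm!="cap" else (268,238,292,262))):
        ce,st=blob(n,lo,hi,box); d[nm,n]=ce; print(nm,n,ce,st)
    A=[ray(n,*d[nm,n]) for n in("top","side")]
    (p,u),(q,v)=A; s=np.linalg.lstsq(np.c_[u,-v],q-p,rcond=None)[0]; print(nm,p+u*s[0],q+v*s[1])
t=cv2.imread("pics/top0.png")[170:280,235:345]; s=cv2.imread("pics/side0.png")[235:335,245:375]
cv2.imwrite("pics/crop0.png",np.hstack([cv2.resize(t,(400,400),interpolation=2),cv2.resize(s,(400,400),interpolation=2)]))
E
```

```text
orange top [276.15853659 235.19512195] [271 226  11  17  82]
orange side [323.79253112 273.84647303] [319 259  10  31 241]
orange [478.78396656  96.07739655 109.33704449] [483.81295632  95.03285436 110.76418867]
red top [259.         242.66666667] [257 240   5   7  21]
red side [334.87179487 300.97435897] [332 297   6  10  39]
red [461.92695453 138.40831351  70.900446  ] [462.81033189 138.19739033  71.12411349]
cap top [297.94174757 196.27184466] [291 188  15  17 206]
cap side [278.99739583 247.859375  ] [268 238  24  24 384]
cap [572.02638776  62.9899969  156.51322581] [577.52501751  62.29796071 158.58906438]
```

View pics/crop0.png

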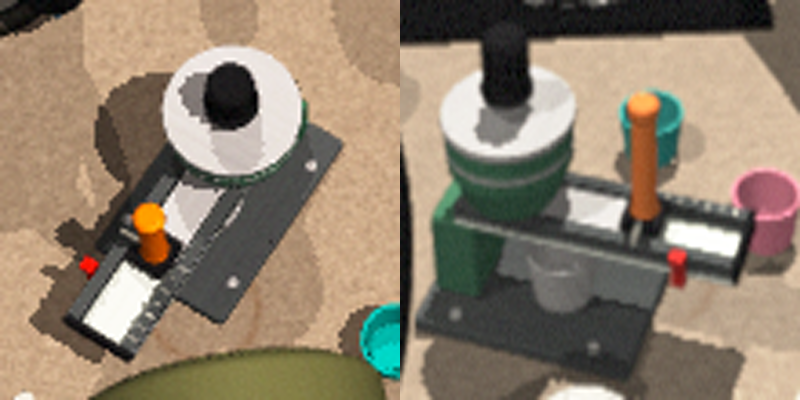

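```bash
cat >> h.py <<'E'
def shift(x,y,z,ydir=None):
    s=manip.get_state(); T=rot(s["orientation"]); d=T.T@(np.array([x,y,z])-s["position"])/10
    print("clock",s["clock"],"pos",np.round(s["position"],1),"shift cm",np.round(d,2))
    if ydir is not None:
        v=T.T@np.array([*ydir,0.]); a=np.degrees(np.arctan2(-v[0],v[1])); a=(a+90)%180-90
        print("turn deg",round(a,1),"q6",s["joint_pos"][5])
E
python3 - <<'E'
from h import *
# cap: mask-edge based; top of cap in each view
for z in(165,168,171): print(z,plane("top",297.7,193.5,z).round(1))
a=cv2.imread("pics/side0.png").max(2); print(a[234:246,279]); 
for z in(167,169,171): print(z,proj("side",(575,62,z)).round(1), proj("top",(575,62,z)).round(1))
for z in(143,145): print("post",proj("side",(481,95.5,z)).round(1),proj("top",(481,95.5,z)).round(1))
D=np.load("pics/top0.npy"); print("depth pts",pt("top",298,193,D[193,298]).round(1),pt("top",276,229,D[229,276]).round(1))
D=np.load("pics/side0.npy"); print(pt("side",279,250,D[250,279]).round(1),pt("side",324,275,D[275,324]).round(1))
shift(575,62,200,(0.333,0.943))
E
```

```text
165 [575.5  64.2 165. ]
168 [574.3  63.8 168. ]
171 [573.1  63.4 171. ]
[24 23 27 27 19 25 35 42 43 41 38 45]
167 [279.9 244.3] [298.5 193.6]
169 [279.9 243.5] [298.5 193.2]
171 [279.8 242.7] [298.5 192.9]
post [324.9 260.9] [275.7 229.9]
post [324.9 260.1] [275.7 229.6]
depth pts [575.9  63.5 167.5] [483.4  95.5 142.7]
[576.3  79.  163. ] [483.6 102.1 112.5]
clock 0.1 pos [ 247.9 -490.7  230.8] shift cm [ 54.12 -34.58   3.12]
turn deg 46.3 q6 -0.0666060458973653
```

Emit:
arm_command(moves=[[0,10,-6.4,0.5,7],[0,54.2,-34.5,2.5,46],[0,54.2,-34.5,2.5,46],[0,54.2,-34.5,2.5,46],[0,54.2,-34.5,2.5,46],[0,54.2,-34.5,2.5,46],[0,54.2,-34.5,2.5,46],[0,54.2,-34.5,2.5,46],[0,54.2,-34.5,2.5,46],[0,54.2,-34.5,2.5,46],[0,54.2,-34.5,2.5,46],[0,54.2,-34.5,2.5,46],[0,54.2,-34.5,2.5,46],[0,54.2,-34.5,2.5,46],[0,54.2,-34.5,2.5,46],[0,54.2,-34.5,2.5,46],[0,54.2,-34.5,2.5,46],[0,54.2,-34.5,2.5,46],[0,54.2,-34.5,2.5,46],[0,54.2,-34.5,2.5,46]], force=60)

```text
clock: 1.77
position: [575.9, 60.5, 206.3]
orientation: [0.0, 0.986, -0.167, -0.0]
contact_force: [0.6, 1.0, -0.0]
grip_width: 85.4
grip_force: 0.0
```

```bash
python3 - <<'E'
from h import *
shift(575.5,63,147,(0.327,0.945)); print(manip.get_state()["contact_force"])
grab("side","side1")
a=cv2.imread("pics/side1.png"); cv2.imwrite("pics/c1.png",cv2.resize(a[130:350,180:440],None,fx=2.5,fy=2.5))
E
```

```text
clock 1.7667 pos [575.9  60.5 206.3] shift cm [-0.12 -0.23  5.93]
turn deg -0.2 q6 1.9483395406548323
[ 0.57929244  0.95849862 -0.02756531]
```

View pics/c1.png

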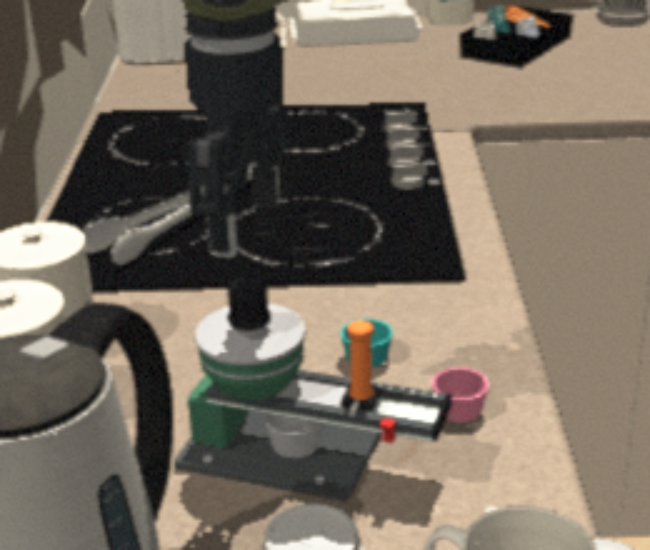

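The open fingers hang centred above the cap; in the crop the fingers are at (222,240) and (268,200), the cap at (248,300). I descend and grip.

Emit:
arm_command(moves=[[0,-0.1,-0.2,2,0],[0,-0.1,-0.2,4,0],[0,-0.1,-0.2,5,0],[0,-0.1,-0.2,6,0],[0,-0.1,-0.2,6,0],[1,-0.1,-0.2,6,0],[1,-0.1,-0.2,6,0],[1,-0.1,-0.2,6,0],[1,-0.1,-0.2,6,0],[1,-0.1,-0.2,6,0],[1,-0.1,-0.2,6,0],[1,-0.1,-0.2,6,0],[1,-0.1,-0.2,6,0],[1,-0.1,-0.2,6,0]], force=60)

```text
clock: 2.98
position: [576.1, 63.7, 146.6]
orientation: [-0.0, 0.986, -0.167, 0.0]
contact_force: [0.6, 0.5, 4.5]
grip_width: 29.7
grip_force: 59.1
```

Emit:
arm_command(moves=[[1,0,0,-0.4,0],[1,0,0,-0.8,0],[1,0,0,-1.2,0],[1,0,0,-1.5,0],[1,0,0,-1.8,0],[1,0,0,-2.0,0],[1,0,0,-2.1,0],[1,0,0,-2.1,0],[1,0,0,-2.1,0]])

```text
clock: 3.73
position: [575.7, 63.7, 165.0]
orientation: [0.0, 0.986, -0.167, -0.001]
contact_force: [12.7, 1.9, -20.7]
grip_width: 30.1
grip_force: 62.3
```

```bash
python3 - <<'E'
from h import *
grab("side","side2")
a=cv2.imread("pics/side2.png"); cv2.imwrite("pics/c2.png",cv2.resize(a[200:330,240:380],None,fx=4,fy=4))
E
```

```text
(no output)
```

View pics/c2.png

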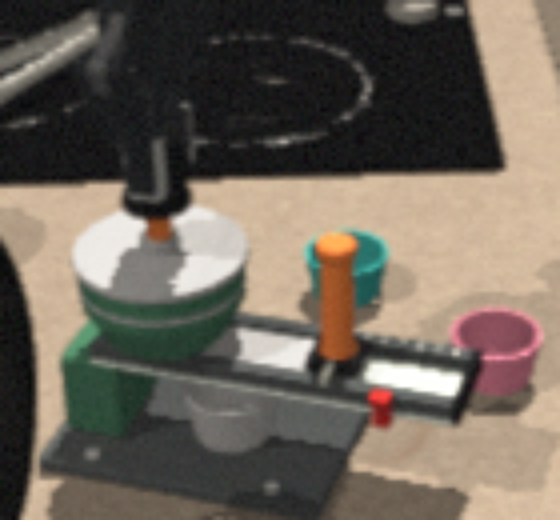

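The cap is raised, with its orange stem showing at (158,228), and the force shows it at its stop. I pull a little further to confirm, then release.

Emit:
arm_command(moves=[[1,0,0,-0.3,0],[1,0,0,-0.3,0],[1,0,0,-0.3,0]])

```text
clock: 4.03
position: [575.0, 63.8, 165.9]
orientation: [0.0, 0.986, -0.167, -0.003]
contact_force: [15.8, 3.3, -36.2]
grip_width: 29.3
grip_force: 65.2
```

Emit:
arm_command(moves=[[1,0,0,0.2,0],[1,0,0,0.35,0],[1,0,0,0.35,0],[0,0,0,0.35,0],[0,0,0,0.35,0],[0,0,0,0.35,0],[0,0,0,0.35,0],[0,0,0,0.35,0],[0,0,0,0.35,0],[0,0,0,-1,0],[0,0,0,-2.5,0],[0,0,0,-4,0],[0,-3,0,-4,0],[0,-6.5,0,-4,0],[0,-9.9,0,-4,0],[0,-9.9,0,-4,0],[0,-9.9,0,-4,0]])

```text
clock: 5.45
position: [481.8, 96.6, 211.0]
orientation: [-0.0, 0.986, -0.166, 0.001]
contact_force: [0.5, 1.1, 0.6]
grip_width: 85.4
grip_force: 0.0
```

```bash
python3 - <<'E'
from h import *
shift(482.5,95.3,103,(0.327,0.945)); print(manip.get_state()["contact_force"])
grab("side","side3"); grab("top","top3")
a=cv2.imread("pics/side3.png"); b=cv2.imread("pics/top3.png")
cv2.imwrite("pics/c3.png",np.hstack([cv2.resize(a[180:320,240:380],(560,560))[:,:],cv2.resize(b[150:290,270:330],(240,560))]))
D=np.load("pics/side3.npy");
for r in(228,232,236,240):print(r,a[r,270:290].max(1))
E
```

```text
clock 5.45 pos [481.8  96.6 211. ] shift cm [ 0.1   0.11 10.8 ]
turn deg -0.0 q6 2.028183788894583
[0.45409381 1.05697858 0.58288158]
228 [ 28  28  74 103  92  70  38  23  23  23  20  22  21  29  25  26  22  25
  25  23]
232 [22 24 28 26 23 25 33 33 57 81 87 81 90 70 35 22 28 22 19 28]
236 [20 31 39 41 37 36 40 39 41 39 42 40 40 38 33 32 31 31 48 63]
240 [26 30 24 25 37 24 37 27 26 26 33 15 24 27 15 24 25 26 26 10]
```

View pics/c3.png

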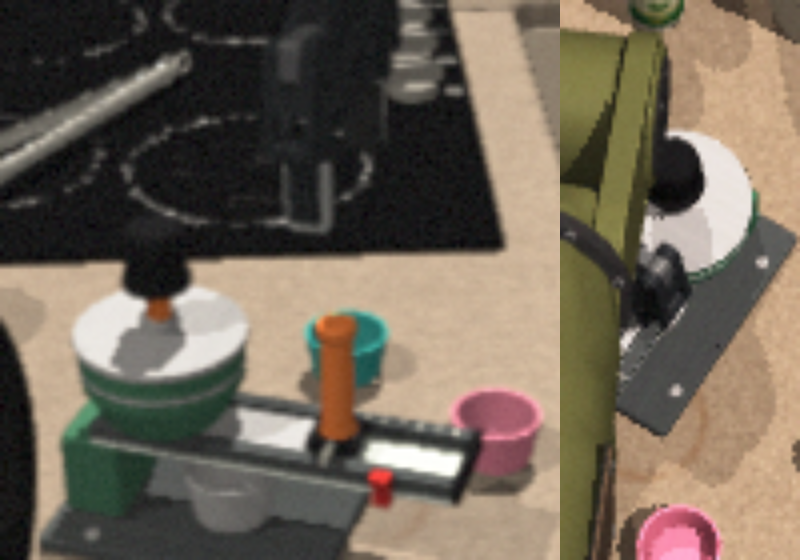

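The cap stays up, with its stem showing at (158,308) in the crop and the lid free. The gripper stands over the post at (338,330). I descend and grip the handle.

Emit:
arm_command(moves=[[0,0.1,0.1,3,0],[0,0.1,0.1,6,0],[0,0.1,0.1,8,0],[0,0.1,0.1,9.5,0],[0,0.1,0.1,10.6,0],[0,0.1,0.1,10.6,0],[1,0.1,0.1,10.6,0],[1,0.1,0.1,10.6,0],[1,0.1,0.1,10.6,0],[1,0.1,0.1,10.6,0],[1,0.1,0.1,10.6,0],[1,0.1,0.1,10.6,0],[1,0.1,0.1,10.6,0],[1,0.1,0.1,10.6,0],[1,0.1,0.1,10.6,0],[1,0.1,0.1,10.6,0]], force=80)

```text
clock: 6.88
position: [483.5, 95.5, 105.0]
orientation: [-0.001, 0.986, -0.167, 0.001]
contact_force: [0.5, 5.3, 4.1]
grip_width: 18.7
grip_force: 77.7
```

```bash
python3 - <<'E'
from h import *
grab("side","side4")
a=cv2.imread("pics/side4.png"); cv2.imwrite("pics/c4.png",cv2.resize(a[250:320,290:370],None,fx=8,fy=8,interpolation=cv2.INTER_CUBIC))
E
```

```text
(no output)
```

View pics/c4.png

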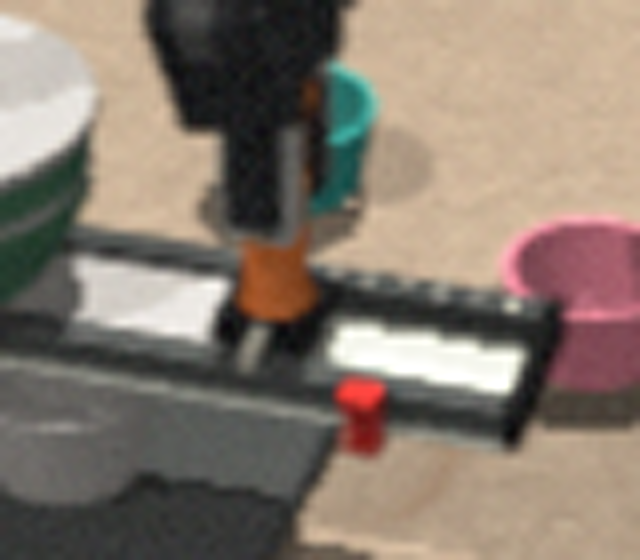

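The post is gripped. The pointer tip is at full-frame (321,295.7) and the clip's top face at (335,299).

```bash
python3 - <<'E'
from h import *
ex=np.array([.945,-.327]); ey=np.array([.327,.945]); P=np.array([483.,95.2])
def own(p): d=p[:2]-P; return np.round([d@ex,d@ey],1)
for z in(72,75,78): print("ptr",z,own(plane("side",320.9,295.7,z)))
for z in(70,73,76): print("clip top",z,own(plane("side",335,299.1,z)))
print("clip centroid side z66",own(plane("side",334.87,300.97,66)))
a=cv2.imread("pics/top0.png")
for z in(70,73,76): print("clip topview",own(plane("top",259,242.7,z)))
ov=lambda p:print(p,[proj("side",[*(P+ex*p[0]+ey*p[1]),p[2]]).round(1)])
for p in((0,27,75),(-32,34,73),(-37,34,73),(-27,34,73)):ov(p)
E
```

```text
ptr 72 [-0.1 25.6]
ptr 75 [-1.4 29.6]
ptr 78 [-2.7 33.5]
clip top 70 [-31.2  26.2]
clip top 73 [-32.3  30.1]
clip top 76 [-33.4  34.1]
clip centroid side z66 [-31.2  27.4]
clip topview [-33.9  34.1]
clip topview [-34.6  33.3]
clip topview [-35.2  32.6]
(0, 27, 75) [array([320.6, 294.9])]
(-32, 34, 73) [array([334.3, 300.1])]
(-37, 34, 73) [array([336.7, 300.5])]
(-27, 34, 73) [array([332. , 299.7])]
```

Emit:
arm_command(moves=[[1,-0.3,0,0,0],[1,-0.7,0,0,0],[1,-1.1,0,0,0],[1,-1.5,0,0,0],[1,-1.9,0,0,0],[1,-2.3,0,0,0],[1,-2.7,0,0,0],[1,-3.0,0,0,0],[1,-3.1,0,0,0],[1,-3.1,0,0,0],[1,-3.1,0,0,0],[1,-3.1,0,0,0]], force=90)

```text
clock: 7.93
position: [455.0, 105.3, 105.1]
orientation: [-0.001, 0.986, -0.167, 0.002]
contact_force: [6.5, 2.4, 0.8]
grip_width: 18.5
grip_force: 87.6
```

```bash
python3 - <<'E'
from h import *
grab("side","side5")
a=cv2.imread("pics/side5.png"); cv2.imwrite("pics/c5.png",cv2.resize(a[270:320,300:360],None,fx=10,fy=10,interpolation=cv2.INTER_CUBIC))
E
```

```text
(no output)
```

View pics/c5.png

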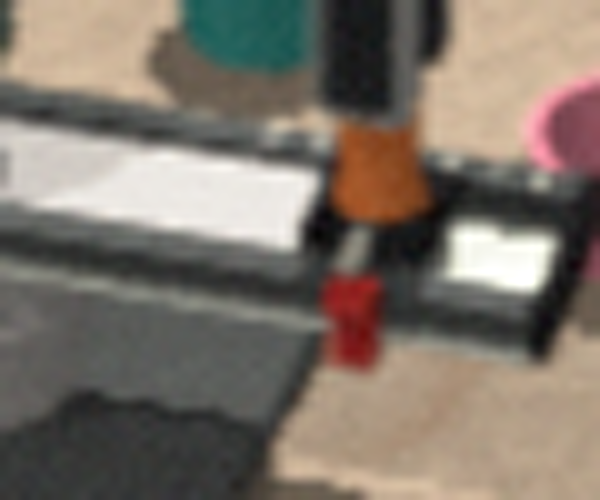

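The pointer tip (335,296.5) is almost level with the clip (335.3,299). I work out the remainder numerically.

```bash
python3 - <<'E'
from h import *
ex=np.array([.945,-.327]); ey=np.array([.327,.945]); P=np.array([483.,95.2])
def own(p): d=p[:2]-P; return np.round([d@ex,d@ey],1)
a=cv2.imread("pics/side5.png").astype(float)
for r in range(293,298):
    w=a[r,331:341].min(1); print(r,w.astype(int),end=" "); w=np.clip(w-55,0,None)[:]; w[abs(np.arange(10)-w[2:6].argmax()-2)>2]=0; u=(w*np.arange(331,341)).sum()/w.sum(); print(round(u,2),*[own(plane("side",u,r,z)) for z in (73,76)])
h=a[...,2]-a[...,:2].max(2); h=np.clip(h[294:310,328:342],40,None)-40
for r in range(16):
    if h[r].sum()>60: u=(h[r]*np.arange(328,342)).sum()/h[r].sum(); print("red",294+r,round(u,2),int(h[r].sum()),[own(plane("side",u,294+r,z)) for z in (60,66,72)])
E
```

```text
293 [  9  13  25  61 111 104  53  25  24  22] 335.39 [-27.1   9.1] [-28.3  13.1]
294 [ 34  22  33  85 122  99  42  21  27  20] 335.1 [-27.5  12.7] [-28.7  16.7]
295 [ 54  39  62 107 123  86  39  19  30  19] 334.78 [-27.9  16.3] [-29.   20.3]
296 [ 56  57  83 114 103  67  37  35  36  44] 334.27 [-27.8  20.1] [-29.   24.1]
297 [54 51 55 74 69 45 42 47 50 58] 334.42 [-29.1  23.4] [-30.3  27.4]
red 298 334.95 298 [array([-26.2,   9.4]), array([-28.5,  17.3]), array([-30.8,  25.2])]
red 299 334.5 331 [array([-26.3,  13.1]), array([-28.6,  20.9]), array([-30.8,  28.8])]
red 300 334.39 307 [array([-27. ,  16.6]), array([-29.3,  24.4]), array([-31.6,  32.2])]
red 301 334.72 223 [array([-28.7,  19.8]), array([-30.9,  27.6]), array([-33.2,  35.3])]
red 302 335.13 164 [array([-30.5,  22.9]), array([-32.7,  30.7]), array([-35. ,  38.4])]
red 303 334.9 191 [array([-31. ,  26.4]), array([-33.2,  34.1]), array([-35.4,  41.8])]
red 304 334.88 219 [array([-31.9,  29.7]), array([-34.1,  37.4]), array([-36.3,  45.1])]
red 305 334.88 217 [array([-32.8,  33.1]), array([-35.1,  40.7]), array([-37.3,  48.3])]
red 306 334.84 98 [array([-33.7,  36.4]), array([-35.9,  44. ]), array([-38.1,  51.6])]
```

Roughly 3 mm short. I pull 0.3 cm more and recheck with averaged frames.

Emit:
arm_command(moves=[[1,-0.15,0,0,0],[1,-0.3,0,0,0],[1,-0.3,0,0,0],[1,-0.3,0,0,0],[1,-0.3,0,0,0]])

```text
clock: 8.4
position: [452.2, 106.3, 105.1]
orientation: [-0.001, 0.986, -0.167, 0.002]
contact_force: [7.8, 0.9, 0.4]
grip_width: 18.2
grip_force: 87.7
```

```bash
python3 - <<'E'
from h import *
ex=np.array([.945,-.327]); ey=np.array([.327,.945]); P=np.array([483.,95.2])
a=np.mean([manip.grab_frame("side")[0][...,::-1].astype(float) for _ in range(12)],0)
np.save("pics/avg6.npy",a)
c=cv2.resize(a[280:315,315:355].clip(0,255).astype(np.uint8),None,fx=16,fy=16,interpolation=cv2.INTER_CUBIC)
# own-y lines at z=75: candidate own x
f=lambda x,y,z:tuple(np.round((proj("side",[*(P+ex*x+ey*y),z])-[315,280]+.5)*16).astype(int).tolist())
for x,col in((-29,(255,255,0)),(-32,(0,255,0)),(-35,(255,0,255))): cv2.line(c,f(x,15,74.5),f(x,38,74.5),col,1)
cv2.imwrite("pics/c6.png",c)
for r in range(293,298): print(r,a[r,330:342].min(1).astype(int))
red=a[...,2]-a[...,:2].max(2)
for r in range(296,308): print(r,red[r,328:343].astype(int))
s=manip.get_state();print(s["clock"],s["position"])
E
```

```text
293 [193  94  28  21  19  38  87 106  73  30  22  23]
294 [181  98  34  17  22  58 108 116  69  27  19  20]
295 [100  77  52  32  44  90 120 101  50  22  20  22]
296 [ 98  93  74  53  72 111 120  85  44  33  37  33]
297 [86 65 51 43 62 87 89 66 48 52 58 57]
296 [-3 -2 -2 -2 -3  4  7  3  2  1 -1  0  0  0 -2]
297 [-2 -1 -1 -1 13 43 44 30 26 24  3 -2 -2 -1 -1]
298 [ -1  -2  -2   1  47  93 101  97 104  86  18  -2  -2  -2  -1]
299 [  0  -1  -2   7  66 107 108 108 102  73  19  -2  -3  -1  -1]
300 [ -1  -1  -1  11  68 107 109 109  97  59  20  -1  -1  -1   0]
301 [-2 -1 -2  2 42 85 93 96 88 58 19 -1 -2 -1 -1]
302 [ 0 -2 -2 -2 18 56 78 82 83 59 17 -1 -1 -2 -1]
303 [-2 -2 -3  0 33 67 87 85 84 57 18  1  0  0 -1]
304 [-2 -2 -2  3 42 70 94 95 93 66 23 10  8  6  3]
305 [-2 -2 -2  7 39 69 92 96 93 61 27 20 20 19 18]
306 [-1 -2  0 11 31 53 63 65 68 43 23 20 21 21 21]
307 [-3 -2  5 14 19 20 23 30 37 28 21 21 21 21 20]
9.0 [452.20853273 106.25393996 105.10392205]
```

View pics/c6.png

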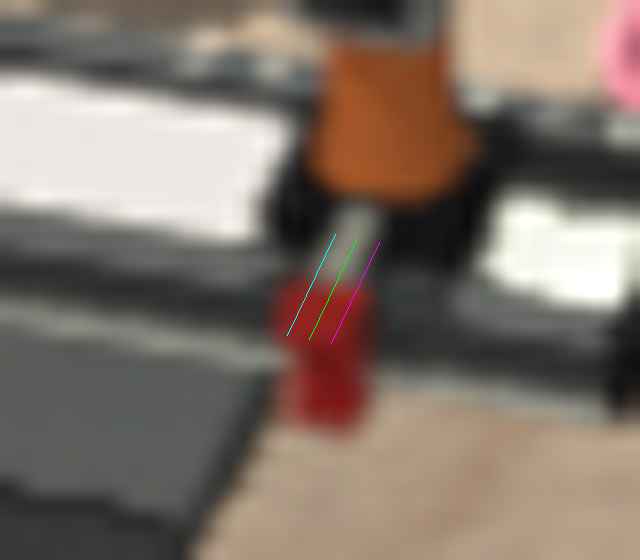

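The pointer's line runs onto the middle of the red clip, at (334.5,299.5) against the clip's centre at (334.6,299.5). The cap is up and the grip is holding, so I hand in.

```bash
python3 -c "
from bench import manip
print(manip.hand_in())"
```

```text
the job is handed in; nothing more can be done
None
```

I pulled the vent cap up to its stop, then pulled the handle out until its pointer was level with the red clip (to about 1 mm by the side camera), and handed in at about 9 s with the gripper still holding it there.

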